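# Clamp an optical tube in its test stand

### The arm

A 7-joint arm with a two-finger parallel gripper is mounted at the origin on the work surface. World frame = base frame: x ahead of the robot, y to its left, z up, the work surface at z = 0. Lengths are in m, angles in rad, forces in N, time in s.
With the tool pointing down it reaches from about 0.425 to 0.8 m from the base axis. Payload 8.3 kg.
Tool frame: the origin (TCP) lies at the very end of the fingers, on their centre line; the grasp point (between the pads) lies env.grasp_offset behind it (env.grasp_offset is the distance from the TCP to the grasp point, in m); z points along the fingers, x is the direction in which the jaws open and shut, and the axes are right-handed (so a half turn about z gives the same grasp; the last joint's range is limited). The gripper opens to 85 mm and grips with 20 to 120 N. Pads are 22 mm wide; open, the fingers measure 114 mm over their backs; the gripper's body (76 mm by 85 mm) begins 54 mm behind the grasp point. The pads swing forward as they close: fully open they stand 13 mm farther back than shut.
Start: joints at [1.089, 0.383, 0.016, 1.37, -0.006, 1.388, -0.046], TCP at [0.254, -0.571, 0.231] pointing down, gripper open.
Joint ranges: [-2.95, 2.95], [-0.25, 2.06], [-1.52, 1.56], [0.18, 2.33], [-1.44, 4.58], [0.02, 2.06], [-3.01, 3.01]. Speed limits (rad/s): [2.39, 2.39, 3.01, 3.01, 3.14, 3.14, 3.14].

### API

Orientations are given as a rotation vector (axis times angle).
In Python, from rig import env, effector, vision, ticket gives the robot as it stands. Calls block until the motion is done:
- env.reach(position, orientation): joint-space move of the TCP to a pose.
- env.move_l(position, orientation=None, v=0.15, stop_force=None): straight line of the TCP; orientation=None keeps the orientation; v is the mean speed in m/s. With stop_force (N) it stops when the force on the tool has changed by that much, and returns True; else False.
- env.movej(angles): joint-space move.
- effector.command_gripper(opening, strength=None): finger opening in m; strength is the grip in N (None keeps the last); returns when the fingers have stopped.
- env.wait(seconds).
- env.solve_ik(position, orientation): joint angles nearest the present ones, or None.
- vision.read_camera(name): name is "scene" or "side" or "wrist"; returns a dict with "pixels" (400x640x3 uint8, red, green, blue), "fx", "fy", "cx", "cy" (pixels), "R" (3x3) and "t" (3): a world point X has camera coordinates R X + t. Camera axes: x right, y down, z forward; pixel columns grow to the right and rows downward; lengths in m; the calibration is good to about 2 mm. A picture is of the moment at which its call begins. There is no depth.
A pose or a line that the arm cannot do raises env.Unreachable and nothing moves.
- ticket.close_job(): hands the job in, once; it reports no verdict.
Trained networks look in the newest picture that a camera, given by its name, has taken for a name from the list of things; names that differ only in an ending like _2 or _b are one class to them, and where a whole thing is asked for, a point or a joint stands for the part that bears it (a point fixed in the world has none). Each returns a list of dicts, best first, with "confidence" (0 to 1); they miss things now and then, are a little off and sometimes report something else, mostly with a low value. They report only what shows in the picture. A call takes as long as a camera call. They do not tell look-alikes from the thing itself.
- vision.masks_of(name, camera): "mask" (400x640 bool, what is visible of it) and "location" ([column, row] in pixels, amid what is visible of it).
Readings, each from a call of its own:
- env.read_time_s(): time.
- env.read_qpos(): joint angles.
- env.read_qvel(): joint speeds.
- env.read_effort(): joint torques, N m.
- env.read_tcp_pos(): TCP position.
- env.read_tool_rot(): TCP orientation.
- env.read_contact_force(): force on the tool from outside, world axes, zero at the start.
- env.read_wrist_torque(): the same for the moment, N m.
- env.read_grip_width(): finger opening in m.
Only numpy, scipy, OpenCV 4.12 (cv2) and the standard library are available. Lean on these libraries where they do the work, as an engineer would, in place of code of your own. Each camera call takes 0.05 s, during which the arm holds its last target.

### The job

Slide the black optical tube gently forward in its saddles until its nose rests against the end plate of the test stand. Then swing the hinged half of the ring clamp over the tube until it is fully down, and swing the clamp's bolt up so that it drops home into the slot of the lug, its knob nut standing over the lug ready for tightening. Do not lift the tube out of its saddles, and leave the other things on the bench where they are.

Things in the scene. Friction and masses are not known exactly. Their poses are not given: they have to be found in the camera images.
- stand: Optical test stand, fixed on the bench (place and yaw vary). White base plate 150 mm (x) by 290 mm (y) by 10 mm; origin on the bench in the middle of the plate's width, the plate reaching from y -120 to +170 mm; z up. The tube lies along the stand's y axis over x = 0 in two aluminium saddles; the ring clamp has its hinge on the -x side, its slotted lug and swing bolt on the +x side.
- rear_saddle (a point): Plain saddle at the stand's y -55 mm: this point is on the bore's axis, 55 mm above the bench. 18 mm wide along y; its sides rise to 39 mm above the bench at most, so the tube's flanks are free there.
- ring_centre (a point): Centre of the ring clamp's bore (52 mm across, on the tube's line), at the stand's x 0, y +45 mm, 55 mm above the bench. The lower half is fixed to the stand, 34 mm wide along y, split level with this point; outer radius 36 mm. Its slotted lug reaches out to x +66 mm.
- end_plate (a point): The point of the white end plate that the middle of the tube's nose meets: at the stand's x 0, y +115 mm, 54 mm up; axes as the stand's. The plate (78 mm wide, 8 mm thick, top 92 mm above the bench) faces -y; a black lamp house stands behind it, as far as y +161 mm and 90 mm high.
- tube: Loose black optical tube with bright bands, 190 mm long, 0.3 to 0.6 kg, lying along the stand's y axis. Origin on its axis at mid-length, 54 mm above the bench; its y axis runs to the nose. Barrel 50 mm across; the last 25 mm at the back (-y) are an eyepiece end 40 mm across with a flat face. It starts 30 to 65 mm short of the end plate and slides on rubber with 2 to 5 N.
- tube_nose (a point): Centre of the tube's flat front face (its +y end), which is to touch the end plate.
- tube_back (a point): Centre of the tube's flat back face (-y end, 40 mm across): the face to push on, 54 mm above the bench.
- jaw (a joint): Angle of the clamp's hinged upper half (rad): 0 = fully down over the tube, growing as it opens upward and over to the stand's -x side; stop at 1.85, starts at 1.45 to 1.85 (about upright). Stiff hinge: it stays where it is left and takes 1 to 3 N at the lug to move. Aluminium half ring 34 mm wide along y, outer radius 36 mm, flat lug at the free end; down, its crown is 91 mm above the bench.
- jaw_hinge (a point): Middle of the hinge axis of the hinged half, on the stand: x -46 mm, y +45 mm, 55 mm above the bench; the axis runs along the stand's y.
- jaw_lug (a point): Middle of the outer face of the hinged half's lug: 96 mm out from the hinge and 14 mm off the split plane. The face looks up when the half is down (then 69 mm above the bench), to the stand's -x when it stands open. The lug reaches from 80 to 112 mm from the hinge, is 34 mm wide and 14 mm thick; its slot, 14 mm wide and 20 mm deep, is open at the free end.
- swing_bolt (a joint): Angle of the swing bolt (rad): 0 = home in the slot, leaning 0.105 rad from upright in towards the tube and resting so by its weight; grows as it swings outward (the stand's +x). Starts lying by its weight at its stop, 1.10: outward and up, 57 degrees from upright. Swings freely in the stand's x-z plane; falls outward if let go before it is past upright. Raised too early, it blocks the half.
- bolt_pivot (a point): Middle of the swing bolt's pivot axis on the stand: x +56 mm, y +45 mm, 33 mm above the bench; the axis runs along the stand's y.
- bolt_nut (a point): Middle of the black knob nut on the bolt: 28 mm across, 18 mm long, centred 51 mm from the pivot along the bolt (42 to 60 mm). Home, its underside is about 73 mm above the bench, a few mm over the lug.
- bolt_tip (a point): Free end of the bolt on its axis, 72 mm from the pivot; the steel shank is 10 mm across.
- jar_red: glass specimen jar standing on the bench, 60 mm across, 75 mm high, red lid; origin at the centre of its underside. Leave it alone
- jar_green: glass specimen jar standing on the bench, 60 mm across, 75 mm high, green lid; origin at the centre of its underside. Leave it alone
- jar_blue: glass specimen jar standing on the bench, 60 mm across, 75 mm high, blue lid; origin at the centre of its underside. Leave it alone
- slide_box: blue plastic box for slides lying on the bench, 92 by 172 by 33 mm high; origin at the centre of its underside. Leave it alone
- eyepiece: black spare eyepiece standing on the bench, 37 mm across, 58 mm high; origin at the centre of its underside. Leave it alone
- screwdriver: screwdriver lying on the bench, 170 mm long; origin under its middle. Leave it alone
- dish_stack: stack of three closed dishes on the bench, 90 mm across, 43 mm high; origin at the centre of its underside. Leave it alone
- cleaner_bottle: amber bottle of lens cleaner, 44 mm across, 100 mm high; origin at the centre of its underside. Leave it alone
Not all that is in view belongs to the job. Several things have the shape of the tube; the one meant has the colours described above.

How it is judged:
On the way, in this order (a step that is already met when the one before it is completed fails the run):
1. the tube has been slid until its nose rests against the end plate (y of tube_nose in the frame of end_plate above -0.003 m), for 0.2 s.
2. the hinged half is fully down over the tube (value of joint jaw below 0.05 rad), for 0.2 s.
3. the swing bolt is home in the slot (value of joint swing_bolt below 0.08 rad), for 0.2 s.
At the end, for the whole second after the job is handed in: The tube lies at rest in its saddles, in line with the stand (within 0.04 rad, not raised more than 4 mm), its nose within 3 mm of the end plate; the hinged half is fully down (within 0.05 rad) and the swing bolt is home in the slot (within 0.08 rad) (y of tube_nose in the frame of end_plate above -0.003 m and z of tube in the frame of stand below 0.058 m and angle between the y axis of tube and the y axis of stand, either way round below 0.04 rad and value of joint jaw below 0.05 rad and value of joint swing_bolt below 0.08 rad and linear speed of tube below 0.01 m/s); the robot touches nothing.
It fails at once if the tube is lifted out of its saddles (more than 20 mm) (z of tube in the frame of stand above 0.074 m).
It fails at once if the tube is pressed or rammed against the stand with more than 80 N (contact force between tube and stand above 80 N).
It fails at once if another thing on the bench is pushed away (more than 20 mm) or tipped over (distance of any of jar_red, jar_green, jar_blue, slide_box, eyepiece, screwdriver, dish_stack, cleaner_bottle from where it was at the start of the episode above 0.02 m or angle between any of jar_red, jar_green, jar_blue, slide_box, eyepiece, dish_stack, cleaner_bottle's own z axis and vertical above 0.5 rad).
It also fails if it takes over 56 s, if anything falls off the work surface, if the arm or the gripper's body presses on something with over 40 N, if the wrist force passes 120 N, or if a joint passes its speed limit or range.

## Working session

There is one attempt and no reset: what is moved stays moved. The work goes in short steps, each a Python script; the robot and the scene stay as the last script left them, time stands still between calls to the robot, and variables do not carry over. Pictures are saved under pics/ and viewed, and the job is handed in when it is done.

```bash
mkdir -p pics; ls
cat > h.py <<'E'
import numpy as np, cv2
from rig import env, effector, vision, ticket
def snap(cam,fn,crop=None,scale=1):
    c=vision.read_camera(cam); im=c["pixels"][:,:,::-1].copy()
    if crop: im=im[crop[1]:crop[3],crop[0]:crop[2]]
    if scale!=1: im=cv2.resize(im,None,fx=scale,fy=scale,interpolation=cv2.INTER_CUBIC)
    cv2.imwrite("pics/"+fn,im); return c
def proj(c,X):
    X=np.atleast_2d(X); p=X@np.array(c["R"]).T+np.array(c["t"])
    return np.c_[c["fx"]*p[:,0]/p[:,2]+c["cx"],c["fy"]*p[:,1]/p[:,2]+c["cy"]]
def ray(c,uv):
    R=np.array(c["R"]);t=np.array(c["t"])
    d=R.T@np.array([(uv[0]-c["cx"])/c["fx"],(uv[1]-c["cy"])/c["fy"],1.]);return -R.T@t,d
def atz(c,uv,z):
    o,d=ray(c,uv);return o+d*(z-o[2])/d[2]
E
python3 - <<'E'
from h import *
for cam in("scene","side","wrist"):
    c=snap(cam,cam+"0.png"); print(cam,-np.array(c["R"]).T@c["t"],c["fx"])
    for n in ["stand","rear_saddle","ring_centre","end_plate","tube","tube_nose","tube_back","jaw_hinge","jaw_lug","bolt_pivot","bolt_nut","bolt_tip"]:
        print(n,[(np.round(m["location"]).tolist(),round(m["confidence"],2)) for m in vision.masks_of(n,cam)][:4])
print(env.read_time_s(),env.grasp_offset)
E
```

```text
pics
scene [ 1.21693211 -0.98044631  1.11621932] 450.1489309745397
stand [([335.0, 238.0], 0.73), ([311.0, 241.0], 0.61)]
rear_saddle [([334.0, 240.0], 0.48)]
ring_centre [([332.0, 239.0], 0.64)]
end_plate [([335.0, 241.0], 0.88)]
tube [([316.0, 329.0], 0.97), ([312.0, 240.0], 0.79), ([302.0, 180.0], 0.68), ([224.0, 225.0], 0.55)]
tube_nose [([312.0, 241.0], 0.74), ([301.0, 182.0], 0.56)]
tube_back [([297.0, 185.0], 0.98), ([313.0, 241.0], 0.86), ([317.0, 328.0], 0.61), ([221.0, 226.0], 0.59)]
jaw_hinge [([334.0, 242.0], 0.98)]
jaw_lug [([321.0, 206.0], 0.62)]
bolt_pivot [([334.0, 239.0], 0.69), ([321.0, 209.0], 0.65)]
bolt_nut [([348.0, 242.0], 0.63), ([320.0, 208.0], 0.55)]
bolt_tip [([380.0, 148.0], 0.24)]
side [-0.15351672  1.14452294  0.91342411] 506.92894894328265
stand [([300.0, 208.0], 0.65), ([272.0, 232.0], 0.5)]
rear_saddle [([302.0, 207.0], 0.78)]
ring_centre [([302.0, 207.0], 0.87)]
end_plate [([193.0, 298.0], 0.28)]
tube [([326.0, 189.0], 0.92), ([350.0, 261.0], 0.87), ([419.0, 212.0], 0.64), ([314.0, 155.0], 0.6)]
tube_nose [([350.0, 258.0], 0.95), ([419.0, 214.0], 0.9), ([324.0, 188.0], 0.67), ([284.0, 185.0], 0.67)]
tube_back [([311.0, 153.0], 0.94), ([420.0, 209.0], 0.77), ([329.0, 192.0], 0.62), ([350.0, 259.0], 0.55)]
jaw_hinge [([304.0, 207.0], 0.58)]
jaw_lug [([316.0, 188.0], 0.8), ([271.0, 228.0], 0.73), ([361.0, 203.0], 0.66)]
bolt_pivot [([301.0, 206.0], 0.71)]
bolt_nut [([287.0, 187.0], 0.58), ([220.0, 332.0], 0.56)]
bolt_tip [([287.0, 184.0], 0.58)]
wrist [ 0.32412985 -0.540271    0.37351399] 277.7511058469995
stand []
rear_saddle []
ring_centre []
end_plate []
tube [([65.0, 55.0], 0.95)]
tube_nose [([67.0, 58.0], 0.83)]
tube_back [([66.0, 58.0], 0.81)]
jaw_hinge []
jaw_lug []
bolt_pivot []
bolt_nut []
bolt_tip []
1.95 0.0187
```

View pics/scene0.png

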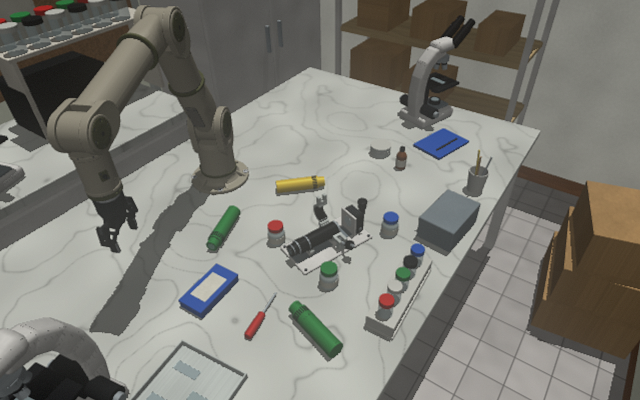

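View pics/side0.png

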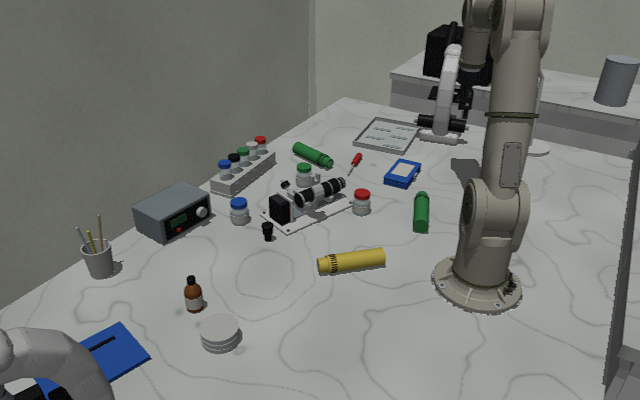

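Run:
```python
import cv2
a=cv2.imread("pics/scene0.png")[140:360,200:420];cv2.imwrite("pics/sc1.png",cv2.resize(a,None,fx=2.7,fy=2.7,interpolation=2))
a=cv2.imread("pics/side0.png")[130:300,200:450];cv2.imwrite("pics/si1.png",cv2.resize(a,None,fx=3.1,fy=3.1,interpolation=2))
```

```text
(no output)
```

View pics/sc1.png

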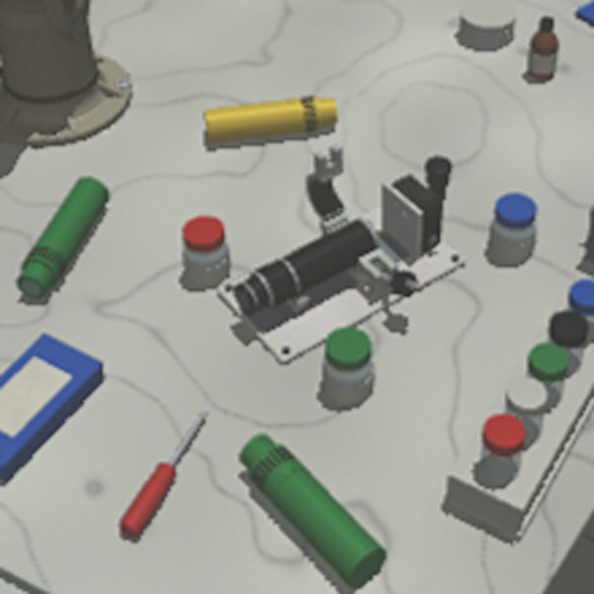

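View pics/si1.png

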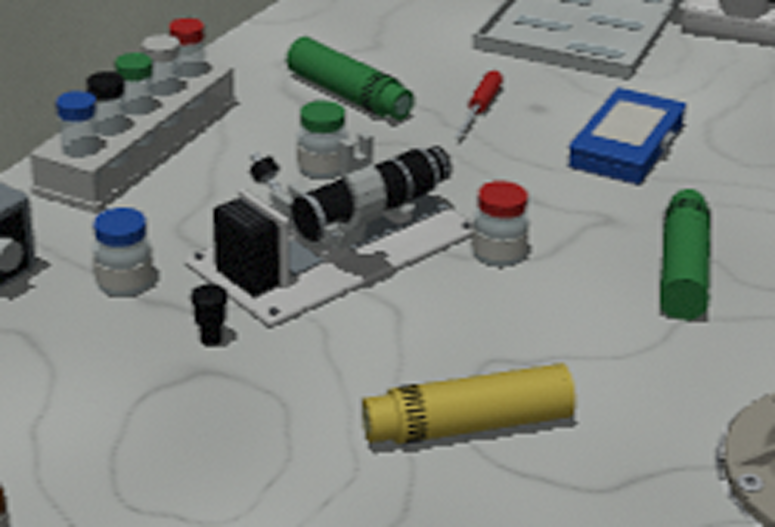

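The target is the black tube with bright bands, at scene (312,240), lying on the stand. The look-alikes are green (224,225), green (316,329) and yellow (302,182); the crop confirms the choice. Next I fit the stand pose from the plate corners.

Run:
```python
from h import *
from scipy.optimize import least_squares
import json
cs=snap("scene","s1.png");cd=snap("side","d1.png")
obs=[(cs,(305.6,273.3),(75,-120)),(cs,(372.2,237.4),(75,170)),(cs,(281.5,247.4),(-75,-120)),
(cd,(287.1,234.8),(-75,170)),(cd,(354.2,201.6),(-75,-120)),(cd,(260.3,214.5),(75,170))]
for c,uv,p in obs: print(p,atz(c,uv,.01).round(4))
def T(q,p):
    p=np.atleast_2d(p)/1000.;c,s=np.cos(q[2]),np.sin(q[2])
    return np.c_[q[0]+c*p[:,0]-s*p[:,1],q[1]+s*p[:,0]+c*p[:,1],p[:,2]]
f=lambda q:np.concatenate([(proj(c,T(q,[*p,10]))[0]-uv) for c,uv,p in obs])
P={tuple(p):atz(c,uv,.01) for c,uv,p in obs}
d=P[(-75,170)]-P[(-75,-120)];y0=np.arctan2(-d[0],d[1])
m=np.mean([v for v in P.values()],0)
r=least_squares(f,[m[0],m[1],y0]);q=r.x;print(q,f(q).round(1),np.degrees(q[2]))
json.dump(list(q),open("stand.json","w"))
pts=dict(ring=(0,45,55),rear=(0,-55,55),end=(0,115,54),hinge=(-46,45,55),pivot=(56,45,33),tip=(56+72*np.sin(.995),45,33+72*np.cos(.995)))
for k,v in pts.items(): print(k,T(q,v)[0].round(3))
b=(-75,75,-120,170)
for c,cr,fn,sc in((cs,(260,160,400,290),"o1.png",5),(cd,(240,140,380,250),"o2.png",5)):
    im=c["pixels"][cr[1]:cr[3],cr[0]:cr[2],::-1];im=cv2.resize(im,None,fx=sc,fy=sc,interpolation=2)
    S=lambda X:[tuple(int(round(v)) for v in (p-[cr[0]-.5,cr[1]-.5])*sc) for p in proj(c,X)]
    s=S(T(q,[(75,-120,10),(75,170,10),(-75,170,10),(-75,-120,10)]))
    cv2.polylines(im,[np.array(s)],True,(0,0,255),1)
    for k,v in pts.items(): cv2.circle(im,S(T(q,v))[0],4,(0,255,0),1); cv2.putText(im,k,S(T(q,v))[0],0,.4,(255,255,0),1)
    s=S(T(q,[(-39,115,92),(39,115,92),(39,115,10),(-39,115,10)]));cv2.polylines(im,[np.array(s)],True,(255,0,255),1)
    cv2.imwrite("pics/"+fn,im)
for n in ["jar_red","jar_green","jar_blue","slide_box","eyepiece","screwdriver","dish_stack","cleaner_bottle"]:
    for c,cam in((cs,"scene"),(cd,"side")):
        print(n,cam,[(atz(c,m["location"],.04).round(3)[:2].tolist(),np.round(m["location"]).tolist(),round(m["confidence"],2)) for m in vision.masks_of(n,cam)][:3])
```

```text
(75, -120) [ 0.6121 -0.2341  0.01  ]
(75, 170) [0.7076 0.0263 0.01  ]
(-75, -120) [ 0.4755 -0.1874  0.01  ]
(-75, 170) [0.5573 0.0949 0.01  ]
(-75, -120) [ 0.4709 -0.187   0.01  ]
(75, 170) [0.6934 0.0463 0.01  ]
[ 0.5788151  -0.09763249 -0.3180995 ] [-0.1  0.2  0.9 -2.8 -1.4 -0.5  0.4 -1.6  0.4 -0.1 -1.4 -1.7] -18.225759094113084
ring [ 0.593 -0.055  0.055]
rear [ 0.562 -0.15   0.055]
end [0.615 0.012 0.054]
hinge [ 0.549 -0.041  0.055]
pivot [ 0.646 -0.072  0.033]
tip [ 0.703 -0.091  0.072]
jar_red scene [([0.44, -0.166], [276.0, 233.0], 0.92)]
jar_red side [([0.43, -0.156], [362.0, 202.0], 0.97)]
jar_green scene [([0.687, -0.23], [325.0, 276.0], 0.96), ([0.623, -0.071], [336.0, 238.0], 0.73), ([0.483, 0.023], [319.0, 208.0], 0.3)]
jar_green side [([0.698, -0.223], [303.0, 172.0], 0.84)]
jar_blue scene [([0.744, 0.077], [389.0, 227.0], 0.59)]
jar_blue side [([0.737, 0.095], [240.0, 210.0], 0.87), ([0.575, -0.007], [300.0, 210.0], 0.51)]
slide_box scene [([0.489, 0.023], [320.0, 208.0], 0.71), ([0.416, -0.474], [206.0, 289.0], 0.61)]
slide_box side [([0.387, -0.399], [402.0, 175.0], 0.7), ([0.589, 0.474], [192.0, 296.0], 0.5)]
eyepiece scene [([0.598, 0.131], [361.0, 203.0], 0.47)]
eyepiece side [([0.58, 0.145], [271.0, 232.0], 0.62)]
screwdriver scene [([0.628, -0.476], [259.0, 323.0], 0.59), ([0.433, -0.155], [277.0, 231.0], 0.49), ([0.669, -0.073], [348.0, 244.0], 0.41)]
screwdriver side [([0.576, -0.404], [356.0, 161.0], 0.5)]
dish_stack scene [([0.487, 0.491], [382.0, 149.0], 0.91)]
dish_stack side [([0.45, 0.536], [220.0, 333.0], 0.96)]
cleaner_bottle scene [([0.594, 0.467], [402.0, 159.0], 0.68)]
cleaner_bottle side [([0.589, 0.475], [192.0, 296.0], 0.87)]
```

View pics/o1.png

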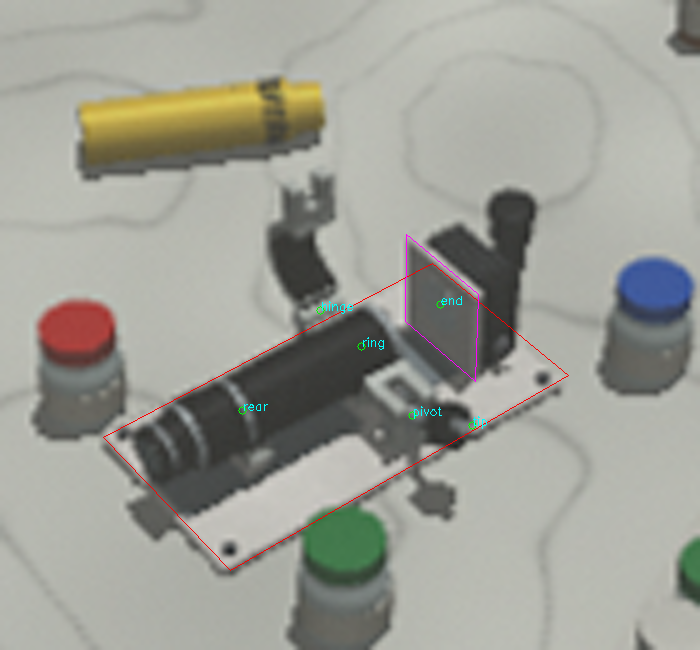

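View pics/o2.png

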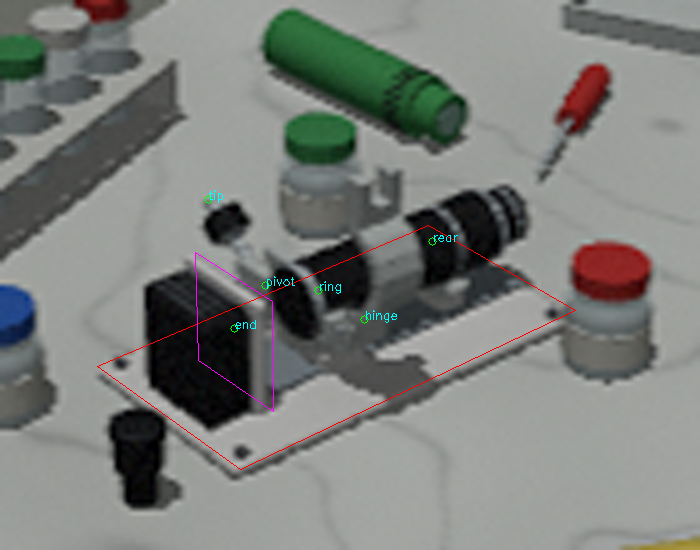

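```bash
cat >> h.py <<'E'
import json
from scipy.spatial.transform import Rotation as Ro
def T(q,p):
    p=np.atleast_2d(p)/1000.;c,s=np.cos(q[2]),np.sin(q[2])
    return np.c_[q[0]+c*p[:,0]-s*p[:,1],q[1]+s*p[:,0]+c*p[:,1],p[:,2]]
try: Q=json.load(open("stand.json"))
except: Q=None
def ori(sign=1):
    y=np.array([-np.sin(Q[2]),np.cos(Q[2]),0])*sign; z=np.array([0,0,-1.]); 
    return Ro.from_matrix(np.c_[y,np.cross(z,y),z]).as_rotvec()
E
python3 - <<'E'
from h import *
print(env.read_time_s(), Ro.from_rotvec(env.read_tool_rot()).as_matrix().round(2).tolist())
for s in(1,-1):
    print(s,[np.round(env.solve_ik(T(Q,p)[0],ori(s)),2).tolist() if env.solve_ik(T(Q,p)[0],ori(s)) is not None else None for p in[(0,-200,260),(-130,45,140),(130,45,60),(50,45,69)]])
s=1
env.reach(T(Q,(0,-60,300))[0],ori(s) )
c=snap("wrist","w1.png");print(env.read_time_s(),env.read_tcp_pos())
E
```

```text
2.85 [[0.41, -0.91, 0.0], [-0.91, -0.41, 0.0], [-0.0, -0.0, -1.0]]
1 [[0.83, 0.34, -0.5, 1.4, 0.16, 1.44, 1.59], [0.59, 0.18, -0.68, 1.88, 0.12, 1.12, 1.11], [0.45, 0.8, -0.63, 1.24, 0.46, 1.25, 1.08], [0.48, 0.62, -0.61, 1.49, 0.38, 1.15, 1.06]]
-1 [[0.53, 0.3, -0.1, 1.42, 0.03, 1.42, -1.46], [0.43, 0.15, -0.51, 1.89, 0.08, 1.12, -2.0], [0.2, 0.72, -0.19, 1.25, 0.13, 1.18, -1.88], [0.24, 0.56, -0.26, 1.5, 0.15, 1.1, -1.93]]
4.7833 [ 0.55967078 -0.15613472  0.29965782]
```

View pics/w1.png

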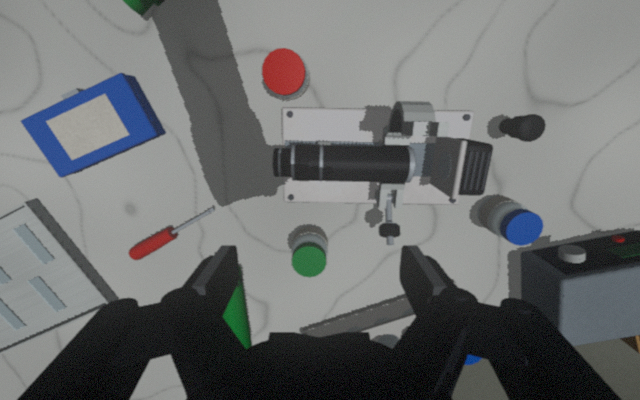

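Run:
```python
import cv2
a=cv2.imread("pics/w1.png")[85:225,265:505];cv2.imwrite("pics/w1c.png",cv2.resize(a,None,fx=3.3,fy=3.3,interpolation=2))
```

```text
(no output)
```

View pics/w1c.png

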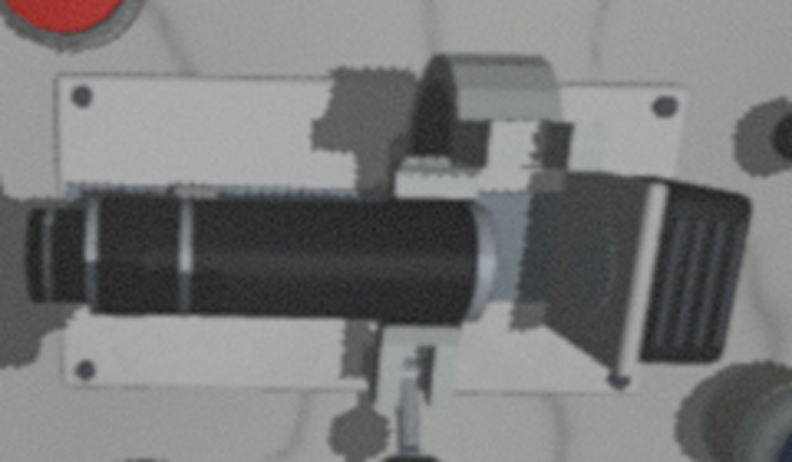

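Run:
```python
from h import *
from scipy.optimize import least_squares
cs=vision.read_camera("scene");cd=vision.read_camera("side");cw=vision.read_camera("wrist");print(cw["cx"],cw["cy"])
z=lambda x,y,s,a,b:((x+.5)/s-.5+a,(y+.5)/s-.5+b)
obs=[(cw,z(57,75,3.3,265,85),(-75,-120)),(cw,z(688,90,3.3,265,85),(-75,170)),(cw,z(65,385,3.3,265,85),(75,-120)),
(cs,z(230,572,5,260,160),(75,-120)),(cs,z(568,378,5,260,160),(75,170)),(cs,z(103,437,5,260,160),(-75,-120)),
(cd,z(238,474,5,240,140),(-75,170)),(cd,z(577,311,5,240,140),(-75,-120)),(cd,z(97,370,5,240,140),(75,170))]
f=lambda q,o:np.concatenate([(proj(c,T(q,[*p,10]))[0]-uv)*(c["fx"]/(proj(c,T(q,[*p,10]))[0,0]*0+ (np.array(c["R"])@T(q,[*p,10])[0]+c["t"])[2]*c["fx"])) for c,uv,p in o])
for nm,o in(("all",obs),("wrist",obs[:3]),("ext",obs[3:])):
    r=least_squares(f,Q,args=(o,));print(nm,r.x.round(4),np.degrees(r.x[2]).round(2),f(r.x,o).round(1))
    if nm=="all": q=r.x
q=[*least_squares(f,Q,args=(obs,)).x]; json.dump(q,open("stand.json","w"))
# tube along wrist image: nose & back at axis height 54
for nm,uv in(("back",z(28,255,3.3,265,85)),("nose",z(490,258,3.3,265,85)),("plate_top",z(660,183,3.3,265,85))):
    for zz in (.034,.054,.079,.092):
        X=atz(cw,uv,zz);c,s=np.cos(q[2]),np.sin(q[2]);d=X[:2]-q[:2];print(nm,zz,(1000*np.array([c*d[0]+s*d[1],-s*d[0]+c*d[1]])).round(1))
```

```text
318.78080638560766 195.43773933309535
all [ 0.5792 -0.0974 -0.3421] -19.6 [-2.8 -0.6  6.1 -0.7 -4.   3.3 -0.6 -0.5  0.3  0.1  0.  -0.5 -0.7 -1.
 -0.2  0.1 -0.3 -0.9]
wrist [ 0.5793 -0.0974 -0.3427] -19.63 [-2.7 -0.7  6.1 -0.5 -4.1  3.3]
ext [ 0.5787 -0.0972 -0.3177] -18.2 [ 0.  -0.4 -0.  -0.5 -0.  -0.1  0.2 -0.7 -0.3 -0.1 -0.1 -0.4]
back 0.034 [   2.8 -129.7]
back 0.054 [  -1.  -126.4]
back 0.079 [  -5.8 -122.4]
back 0.092 [  -8.3 -120.3]
nose 0.034 [-0.5 78.2]
nose 0.054 [-4.1 71.2]
nose 0.079 [-8.7 62.5]
nose 0.092 [-11.1  58. ]
plate_top 0.034 [-35.3 148.7]
plate_top 0.054 [-37.3 138.3]
plate_top 0.079 [-39.7 125.2]
plate_top 0.092 [-41.  118.5]
```

```bash
cat >> h.py <<'E'
def overlay(c,q,cr,sc,fn,tubey=None,jaw=None):
    im=c["pixels"][cr[1]:cr[3],cr[0]:cr[2],::-1];im=cv2.resize(im,None,fx=sc,fy=sc,interpolation=cv2.INTER_CUBIC)
    S=lambda X:np.array([[int(round(v)) for v in (p-[cr[0]-.5,cr[1]-.5])*sc] for p in proj(c,X)])
    cv2.polylines(im,[S(T(q,[(75,-120,10),(75,170,10),(-75,170,10),(-75,-120,10)]))],True,(0,0,255),1)
    cv2.polylines(im,[S(T(q,[(-39,115,92),(39,115,92),(39,115,10),(-39,115,10)]))],True,(255,0,255),1)
    a=np.linspace(0,6.28,40)
    if tubey is not None:
        for y,r in((tubey,25),(tubey-165,25),(tubey-190,20)):
            cv2.polylines(im,[S(T(q,np.c_[r*np.cos(a),0*a+y,54+r*np.sin(a)]))],True,(0,255,0),1)
    if jaw is not None:
        def J(p): 
            p=np.atleast_2d(p); cc,ss=np.cos(jaw),np.sin(jaw); return np.c_[-46+cc*p[:,0]-ss*p[:,2],p[:,1]+45,55+ss*p[:,0]+cc*p[:,2]]
        cv2.polylines(im,[S(T(q,J([(80,-17,14),(112,-17,14),(112,17,14),(80,17,14)])))],True,(255,255,0),1)
    cv2.imwrite("pics/"+fn,im)
E
python3 - <<'E'
from h import *
q=[0.5787,-0.0972,-0.3177];json.dump(q,open("stand.json","w"))
env.wait(.2);c=vision.read_camera("wrist");print(env.read_tcp_pos(),env.read_qvel().round(3) if hasattr(env.read_qvel(),'round') else env.read_qvel(),c["R"],c["t"],Ro.from_rotvec(env.read_tool_rot()).as_matrix().round(3))
overlay(c,q,(265,85,505,225),3.3,"w2.png",71,1.65)
overlay(vision.read_camera("scene"),q,(260,160,400,290),5,"s2.png",71,1.65)
E
```

```text
[ 0.56001115 -0.15474495  0.29996579] [-0.001  0.    -0.001  0.     0.001 -0.     0.002] [[ 3.12944472e-01  9.49771423e-01  4.92979704e-05]
 [ 9.05839954e-01 -2.98484897e-01  3.00600639e-01]
 [ 2.85516612e-01 -9.40266523e-02 -9.53750100e-01]] [-0.02782581 -0.61358391  0.27024751] [[ 0.313  0.95  -0.   ]
 [ 0.95  -0.313 -0.   ]
 [-0.    -0.    -1.   ]]
```

View pics/w2.png

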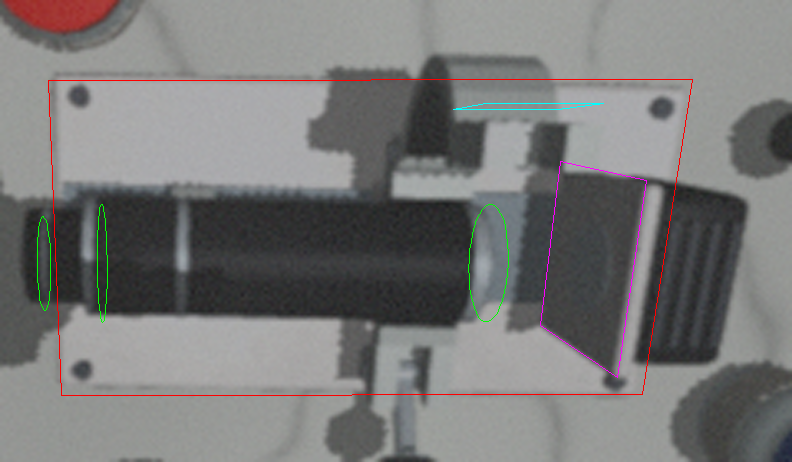

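View pics/s2.png

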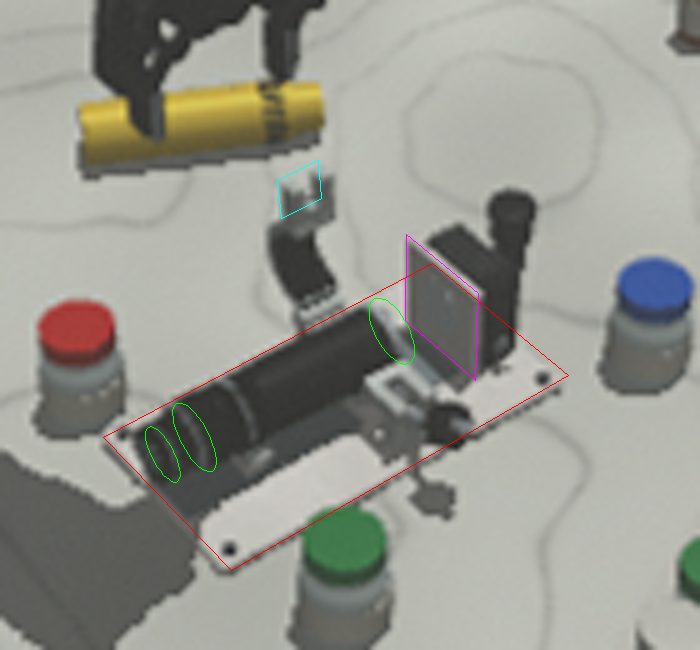

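Run:
```python
from h import *
o=ori(1)
effector.command_gripper(0.0,40)
env.reach(T(Q,(0,-185,150))[0],o)
env.move_l(T(Q,(0,-180,46))[0],o,v=.2)
print(env.read_time_s(),env.read_contact_force())
r=env.move_l(T(Q,(0,-75,46))[0],o,v=.045,stop_force=12)
p=env.read_tcp_pos();d=np.array(p[:2])-Q[:2];c,s=np.cos(Q[2]),np.sin(Q[2])
print(r,1000*np.array([c*d[0]+s*d[1],-s*d[0]+c*d[1],p[2]]),env.read_contact_force(),env.read_time_s())
overlay(vision.read_camera("scene"),Q,(260,160,400,290),5,"s3.png",115)
overlay(vision.read_camera("side"),Q,(240,140,380,250),5,"d3.png",115)
```

```text
7.4667 [ 0.51433718 -0.1103849   0.22974225]
True [-1.92694561e-03 -8.90084108e+01  4.57873822e+01] [ 0.25184877 -1.31963774  1.30223459] 9.2667
```

View pics/s3.png

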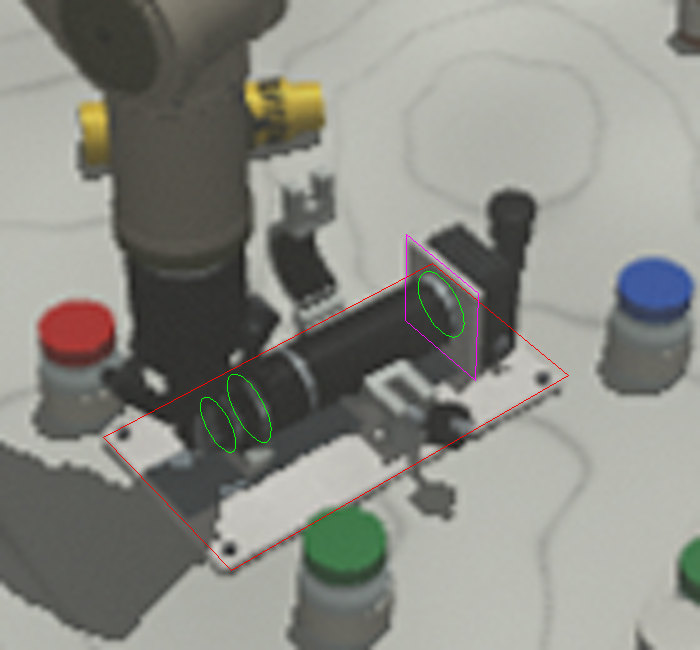

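View pics/d3.png

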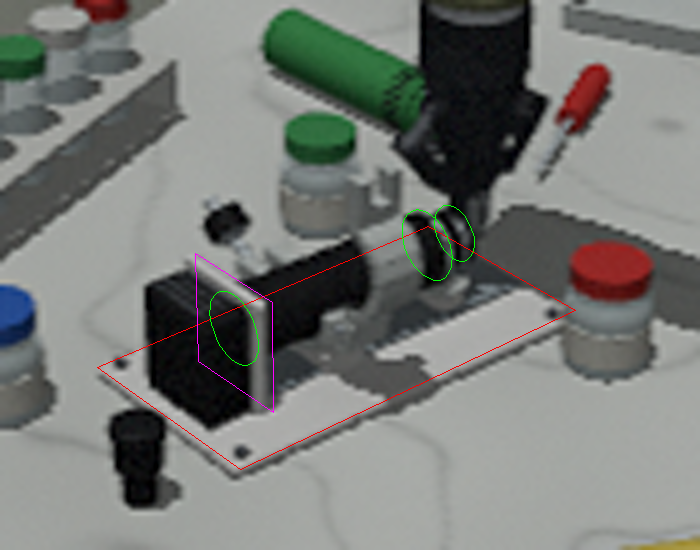

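```bash
cat >> h.py <<'E'
def sp():
    p=env.read_tcp_pos();d=np.array(p[:2])-Q[:2];c,s=np.cos(Q[2]),np.sin(Q[2])
    return (1000*np.array([c*d[0]+s*d[1],-s*d[0]+c*d[1],p[2]])).round(1)
E
python3 - <<'E'
from h import *
o=ori(1)
r=env.move_l(T(Q,(0,-79,46))[0],o,v=.02,stop_force=15)
print(r,sp(),env.read_contact_force());env.wait(.25);print(sp(),env.read_contact_force())
env.move_l(T(Q,(0,-115,46))[0],o,v=.15)
env.move_l(T(Q,(-20,-130,200))[0],o,v=.3)
overlay(vision.read_camera("side"),Q,(240,140,380,250),5,"d4.png",115,1.5)
overlay(vision.read_camera("scene"),Q,(260,160,400,290),5,"s4.png",115,1.5)
print(env.read_time_s())
E
```

```text
True [ -0.5 -89.2  45.1] [ 0.05790138 -0.84154083  0.61051835]
[ -0.7 -89.2  44.8] [-0.46436645 -0.23095618  0.9972886 ]
11.075
```

View pics/d4.png

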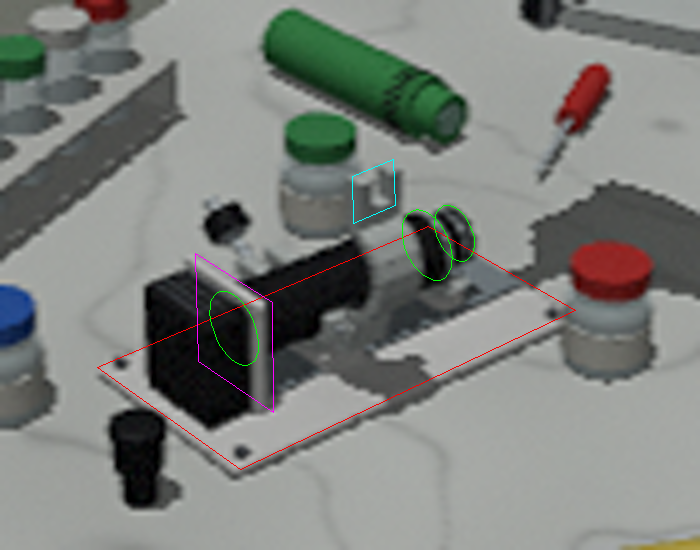

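View pics/s4.png

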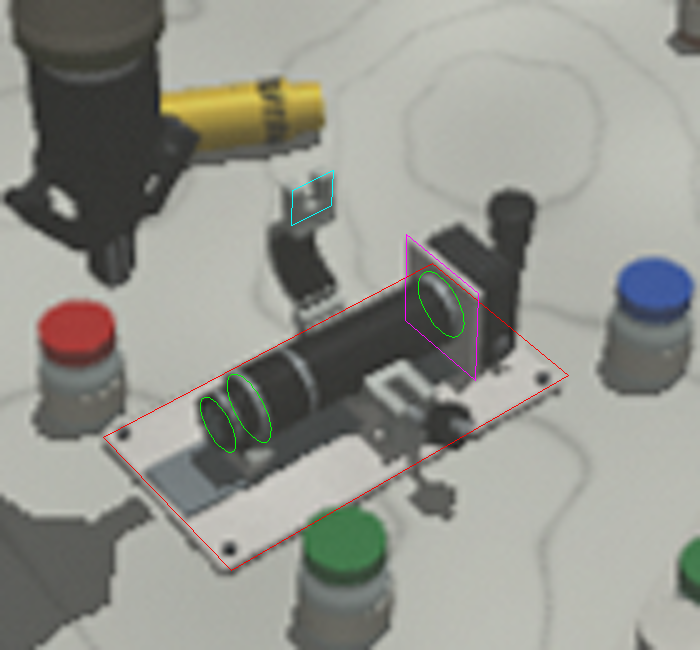

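Run:
```python
from h import *
o=ori(1)
env.reach(T(Q,(-125,45,205))[0],o)
env.move_l(T(Q,(-122,45,138))[0],o,v=.2)
print(sp(),env.read_time_s())
for th in (1.85,1.6,1.35,1.1,.85,.65,.5):
    d=np.interp(th,[0,1.2],[108,92]);c,s=np.cos(th),np.sin(th)
    p=(-46+c*d-s*14-11,45,min(55+s*d+c*14,138))
    r=env.move_l(T(Q,p)[0],o,v=.12,stop_force=25)
    print(th,r,np.round(p),sp(),np.round(env.read_contact_force(),1))
    if r: break
print(env.read_time_s())
overlay(vision.read_camera("scene"),Q,(260,160,400,290),5,"s5.png",115,.5)
overlay(vision.read_camera("side"),Q,(240,140,380,250),5,"d5.png",115,.5)
```

```text
[-121.5   44.3  138.1] 12.3917
1.85 False [-96.  45. 138.] [-95.1  45.2 138.9] [0.5 0.6 0.4]
1.6 False [-74.  45. 138.] [-74.1  45.2 138.1] [-1.   0.8  0.9]
1.35 False [-51.  45. 138.] [-51.1  45.2 137.9] [ 0.2  0.5 -1.3]
1.1 False [-27.  45. 138.] [-27.7  45.2 137.9] [ 0.  -0.1 -0.3]
0.85 False [ -4.  45. 137.] [ -4.3  45.2 136.8] [ 0.3 -0.6 -0.3]
0.65 False [ 14.  45. 126.] [ 13.   45.2 126.1] [ 0.3 -1.7 -1. ]
0.5 False [ 25.  45. 116.] [ 24.7  45.  115.8] [-0.5 -2.8 -2.3]
14.7167
```

View pics/s5.png

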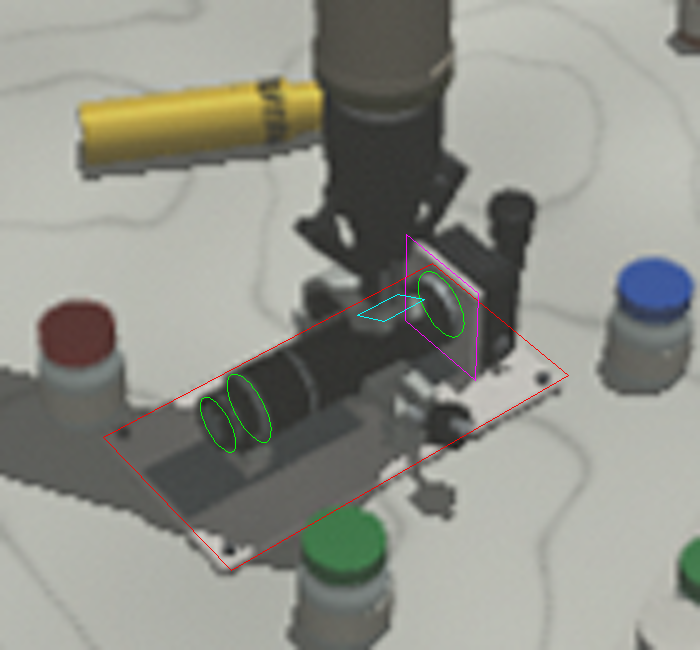

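View pics/d5.png

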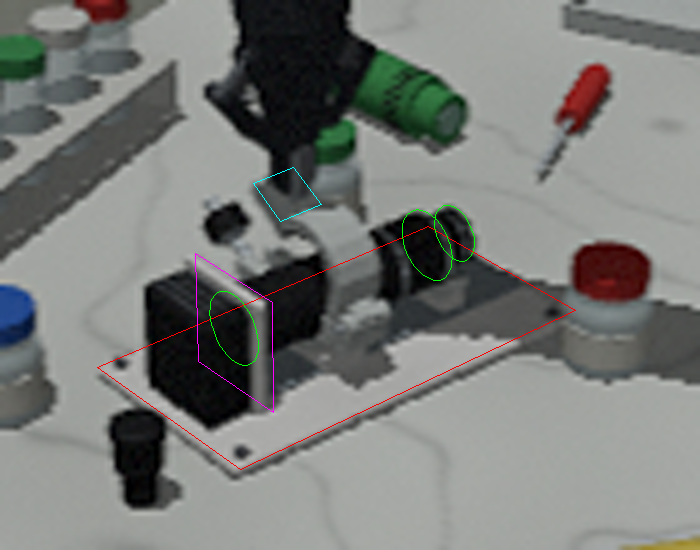

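The half is following, at about 0.5 rad. I continue to fully down.

Run:
```python
from h import *
o=ori(1)
for th in (.35,.2,.1):
    d=np.interp(th,[0,1.2],[108,92]);c,s=np.cos(th),np.sin(th)
    p=(-46+c*d-s*14-11,45,55+s*d+c*14)
    r=env.move_l(T(Q,p)[0],o,v=.1,stop_force=25)
    print(th,r,np.round(p),sp(),np.round(env.read_contact_force(),1))
    if r: break
r=env.move_l(T(Q,(51,45,62))[0],o,v=.04,stop_force=18)
print(r,sp(),env.read_contact_force()); env.wait(.3);print(sp())
env.move_l(T(Q,(60,45,130))[0],o,v=.25)
env.move_l(T(Q,(90,-60,220))[0],o,v=.4)
overlay(vision.read_camera("side"),Q,(240,140,380,250),5,"d6.png",115,0)
overlay(vision.read_camera("wrist"),Q,(200,0,600,260),2,"w6.png",115,0)
print(env.read_time_s())
```

```text
0.35 False [ 35.  45. 104.] [ 35.   44.8 103.4] [-1.3 -3.  -1.4]
0.2 False [43. 45. 90.] [43.1 44.8 89.5] [-1.9 -3.4 -2.8]
0.1 False [48. 45. 80.] [47.5 44.9 79.8] [-2.4 -3.7 -2. ]
True [50.3 45.3 69. ] [-3.99239225 -0.34974857  9.85671702]
[50.3 45.3 69. ]
17.3833
```

View pics/d6.png

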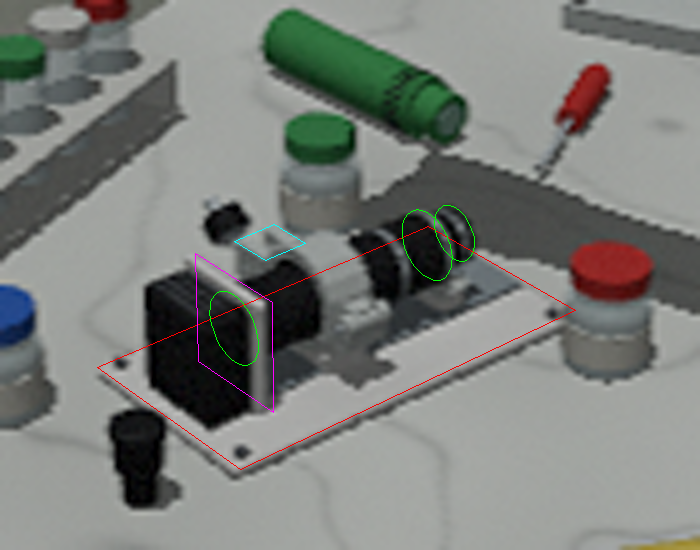

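View pics/w6.png

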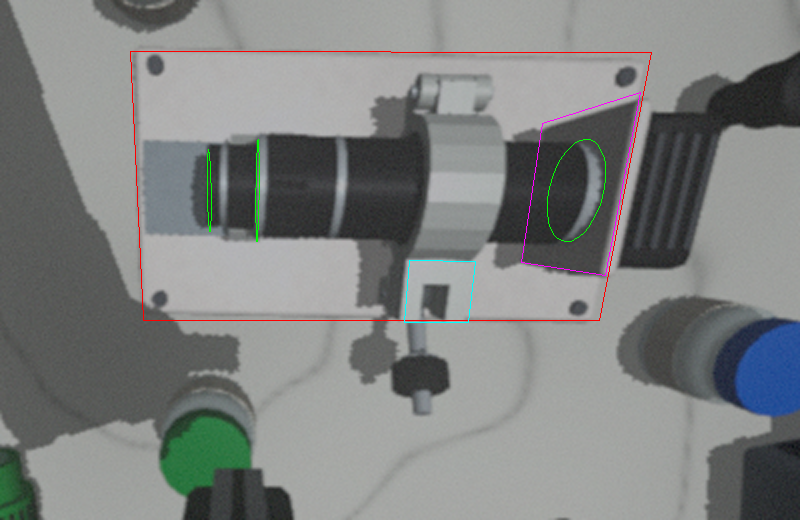

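Run:
```python
from h import *
o=ori(1)
env.move_l(T(Q,(150,45,200))[0],o,v=.3)
c=vision.read_camera("wrist");cv2.imwrite("pics/w7.png",c["pixels"][:,:,::-1])
env.move_l(T(Q,(142,45,62))[0],o,v=.2)
print(sp(),env.read_time_s())
for p in((130,45,60),(112,45,62),(98,45,72),(86,45,79)):
    r=env.move_l(T(Q,p)[0],o,v=.08,stop_force=15); print(r,sp(),np.round(env.read_contact_force(),1))
    if r:break
else:
    r=env.move_l(T(Q,(74,45,80))[0],o,v=.04,stop_force=8); print(r,sp(),np.round(env.read_contact_force(),1))
env.wait(.2)
overlay(vision.read_camera("side"),Q,(240,140,380,250),5,"d8.png",115,0)
overlay(vision.read_camera("scene"),Q,(260,160,400,290),5,"s8.png",115,0)
print(env.read_time_s())
```

```text
[143.   44.7  64. ] 18.8333
False [130.8  45.3  61.8] [ 0.1 -0.9 -0. ]
True [127.2  45.3  64.8] [ 4.6 -0.4  2.1]
19.6417
```

View pics/d8.png

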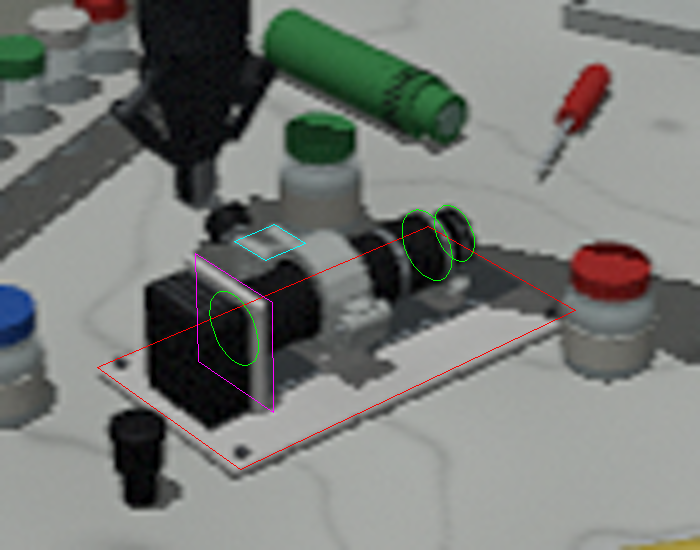

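View pics/s8.png

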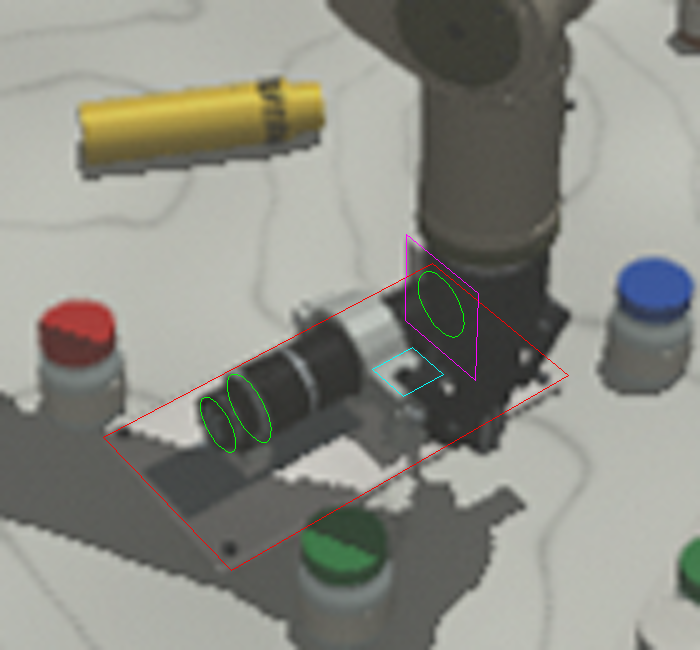

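Run:
```python
from h import *
o=ori(1)
env.move_l(T(Q,(135,45,62))[0],o,v=.1)
env.move_l(T(Q,(135,45,45))[0],o,v=.1)
env.move_l(T(Q,(129,45,47))[0],o,v=.05,stop_force=12)
print(sp(),env.read_time_s())
off=10
for ph in (.9,.8,.7,.6,.5,.4,.3,.2,.1):
    s,c=np.sin(ph),np.cos(ph)
    x=56+max(72*s+5*c,60*s+14*c)+off; z=np.interp(-ph,[-.995,-.64,-.2,0],[47,70,82,82])
    r=env.move_l(T(Q,(x,45,z))[0],o,v=.06,stop_force=18); print(ph,r,np.round((x,z)),sp(),np.round(env.read_contact_force(),1))
    if r:break
else:
    r=env.move_l(T(Q,(74,45,82))[0],o,v=.04,stop_force=8); print(r,sp(),np.round(env.read_contact_force(),1))
env.wait(.2)
overlay(vision.read_camera("side"),Q,(240,140,380,250),5,"d9.png",115,0)
overlay(vision.read_camera("scene"),Q,(260,160,400,290),5,"s9.png",115,0)
print(env.read_time_s())
```

```text
[129.1  45.2  47.9] 20.4833
0.9 False [126.  53.] [125.8  45.3  54.2] [1.6 0.1 1.3]
0.8 False [121.  60.] [121.3  45.2  60. ] [2.7 0.7 1.8]
0.7 False [116.  66.] [116.   44.9  66.1] [0.9 1.2 0.7]
0.6 False [111.  71.] [111.2  44.9  71.3] [1.4 0.1 0.9]
0.5 False [107.  74.] [106.8  44.8  73.8] [0.2 0.5 1.3]
0.4 False [102.  77.] [101.8  45.1  76.5] [ 0.7 -0.4  0.7]
0.3 False [97. 79.] [96.8 45.2 79.4] [ 1.2 -0.4  0.4]
0.2 False [92. 82.] [91.4 45.1 82.3] [ 0.1 -0.   1.5]
0.1 False [86. 82.] [85.7 45.  82. ] [-0.4  0.8 -0.7]
True [74.7 44.9 81.9] [3.5 0.3 1.4]
23.4917
```

View pics/d9.png

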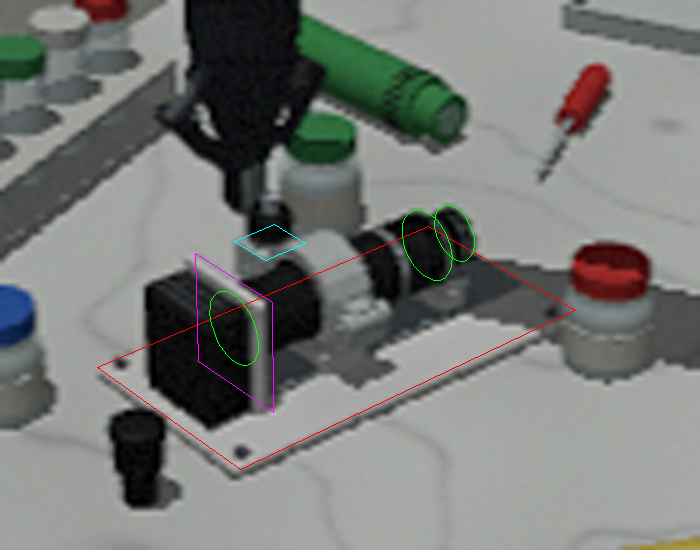

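View pics/s9.png

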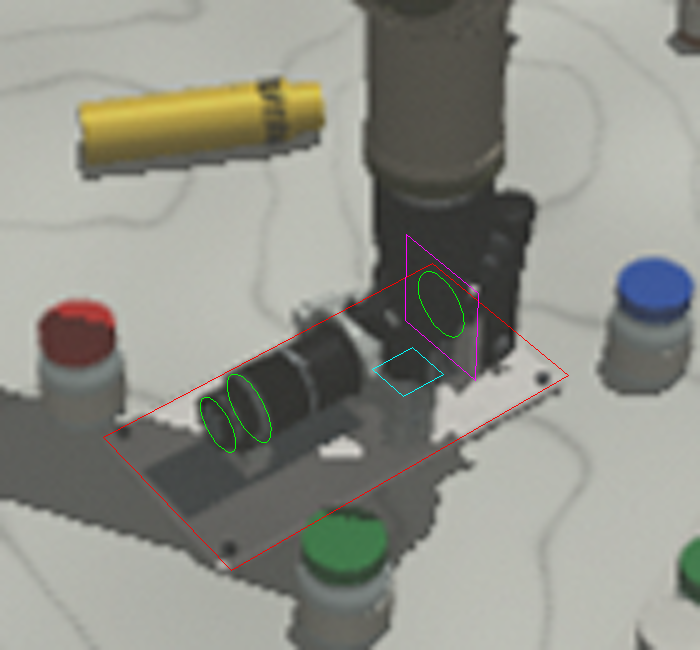

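The bolt is up over the lug. I back away and check.

Run:
```python
from h import *
o=ori(1)
env.move_l(T(Q,(110,45,85))[0],o,v=.12)
env.move_l(T(Q,(130,-60,230))[0],o,v=.3)
env.wait(.2)
overlay(vision.read_camera("side"),Q,(240,140,380,250),5,"d10.png",115,0)
overlay(vision.read_camera("scene"),Q,(260,160,400,290),5,"s10.png",115,0)
c=snap("wrist","w10.png",(240,0,600,250),2.2)
ph=-.105
for n in("bolt_nut","bolt_tip"):
    k={"bolt_nut":51,"bolt_tip":72}[n]
    print(n,proj(c,T(Q,(56+k*np.sin(ph),45,33+k*np.cos(ph)))),[(m["location"],m["confidence"]) for m in vision.masks_of(n,"wrist")][:2])
print(env.read_time_s(),env.read_contact_force())
```

```text
bolt_nut [[424.80746891 105.86507161]] [([423.6, 106.2], 0.6)]
bolt_tip [[433.44648468 103.11816535]] [([421.1, 108.1], 0.61)]
25.1417 [-0.21136888  0.19448681 -0.25498522]
```

View pics/d10.png

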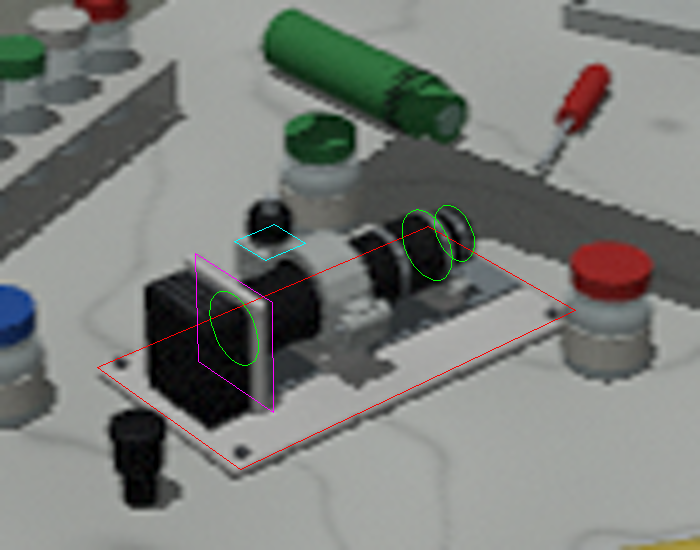

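View pics/s10.png

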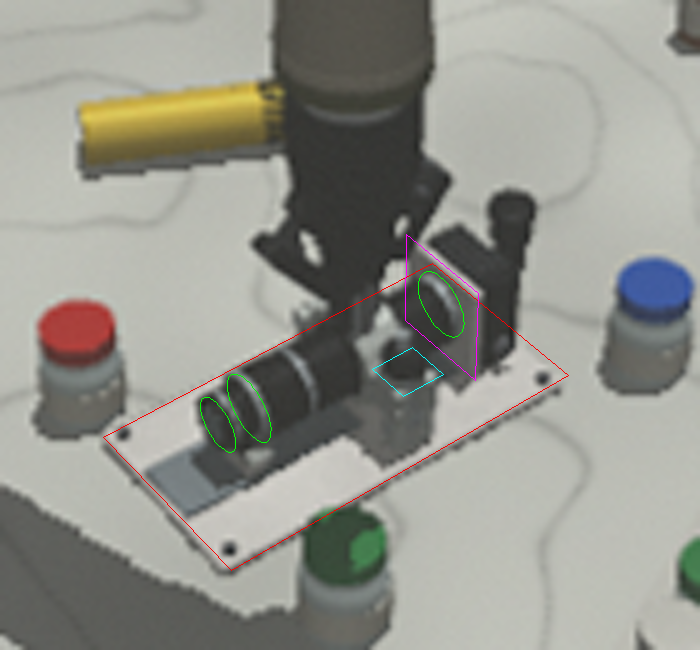

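View pics/w10.png

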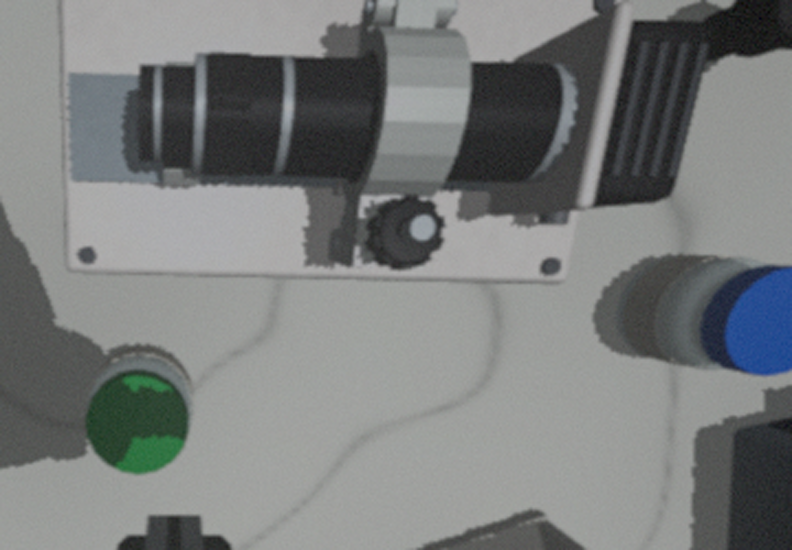

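Run:
```python
from h import *
overlay(vision.read_camera("wrist"),Q,(260,0,560,150),2.6,"w11.png",115,0)
```

```text
(no output)
```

View pics/w11.png

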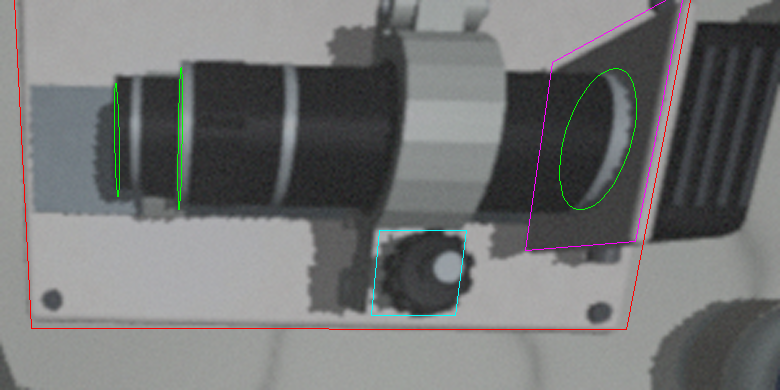

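Run:
```python
from h import *
print(env.read_time_s());ticket.close_job()
```

```text
25.1917
the job is handed in; nothing more can be done
```

I slid the tube forward to the end plate, closed the clamp half over it and swung the bolt home. I handed the job in at about 25 s of the 56 s. No verdict was reported.

**Last checks:**
- **Tube:** a second push, set to stop at a 15 N change, stalled at the same place within 0.2 mm. The wrist picture shows the nose where a tube touching the plate would be.
- **Clamp half:** the fingertip stopped at 69.0 mm over the lug, which is the fully-down height. The final pictures show it still down.
- **Bolt:** its tip is within about 1 px of where it should be when home (wrist picture), with the nut over the lug.
- **Arm and bench:** the arm was clear with about zero force on the tool. The red, green and blue jars and the eyepiece looked unmoved in the last pictures. I did not measure the bench objects again, and some were outside the final crops.

**What failed or disagreed:**
- **First bolt push:** it was horizontal and jammed by friction at about 15 N. Following the bolt's arc from lower down worked.
- **Stand position:** the wrist camera disagreed with the two fixed cameras by about 2 to 3 mm. I used the fixed cameras and relied on force stops for contact.
- **Tip detection:** the network's bolt-tip location was about 13 px off. I read the tip from the picture instead.

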